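# Turn the lidded tin over on its stand

### The arm

A 6-joint arm with a two-finger parallel gripper is mounted at the origin on a cart in front of the work surface, level with it; the furniture and walls round the work are solid. World frame = base frame: x ahead of the robot, y to its left, z up, the work surface at z = 0. Lengths are in m, angles in rad, forces in N, time in s.
With the tool pointing down it reaches from about 0.375 to 0.925 m from the base axis. Payload 5.7 kg.
Tool frame: the origin (TCP) lies midway between the tips of the shut fingers; the grasp point (between the pads) lies 19 mm behind it; z points along the fingers, y is the line along which they close (so a half turn about z gives the same grasp; the last joint's range is limited). The gripper opens to 88 mm and grips with 3 to 60 N. Pads are 20 mm wide; open, the fingers measure 115 mm over their backs; the gripper's body (75 mm by 178 mm) begins 61 mm behind the grasp point.
Start: joints at [1.087, 0.359, 1.51, -0, 1.272, -0.115], TCP at [0.216, 0.56, 0.223] pointing down, gripper open.
Joint ranges: [-2.97, 2.97], [-1.01, 2.36], [0.21, 2.38], [-0.96, 4.11], [0.2, 2.71], [-2.98, 2.98]. Speed limits (rad/s): [2.39, 2.39, 3.14, 3.14, 3.14, 3.14].

### API

Orientations are given as a 3x3 rotation matrix whose columns are the frame's x, y, z axes.
In Python, from rig import manip, grip, imaging, ticket gives the robot as it stands. Calls block until the motion is done:
- manip.reach(position, orientation): joint-space move of the TCP to a pose.
- manip.movel(position, attitude=None, velocity=0.15, until_force=None): straight line of the TCP; attitude=None keeps the orientation; velocity is the mean speed in m/s. With until_force (N) it stops when the force on the tool has changed by that much, and returns True; else False.
- manip.goto_joints(angles): joint-space move.
- grip(opening, f_grip=None): opening from 0.0 (shut) to 1.0 (fully open); f_grip is the grip in N (None keeps the last); returns when the fingers have stopped.
- manip.wait(seconds).
- manip.inverse_kinematics(position, orientation): joint angles nearest the present ones, or None.
- manip.sense(): the state.
- imaging.capture(name): name is "scene" or "side" or "wrist"; returns (picture, depth): 400x640x3 uint8, red, green, blue; 400x640 float32, m along the optical axis (not along the pixel's ray), 0 where there is no reading.
- imaging.camera_info(name): a dict with "fx", "fy", "cx", "cy" (pixels), "position" and "attitude" of the camera in the world. Camera axes: x right, y down, z forward; pixel columns grow to the right and rows downward; lengths in m; the calibration is good to about 2 mm. A picture is of the moment at which its call begins: read the wrist's pose just before it. camera_info takes no time and is no camera call; for the wrist camera it gives the pose at the moment of the call.
A pose or a line that the arm cannot do raises manip.MotionError and nothing moves.
- ticket.hand_in(): hands the job in; it is judged then, once.
The state is a dict: "time": time; "q": joint angles; "qd": joint speeds; "tau": joint torques, N m; "tcp_pos": TCP position; "tcp_rot": TCP orientation; "ft_force": force on the tool from outside, world axes, zero at the start; "ft_torque": the same for the moment, N m; "grip_width": opening from 0.0 (shut) to 1.0 (fully open); "finger_force": force on a finger pad.
Only numpy, scipy, OpenCV 4.12 (cv2) and the standard library are available. Lean on these libraries where they do the work, as an engineer would, in place of code of your own. Each camera call takes 0.05 s, during which the arm holds its last target. There are 200 camera calls.

### The job

The round two-part metal tin leans on its stand with its loose lid facing up. Pinch lid and base together, lift the tin off, turn it over and put it back on the same stand, leaning in the same way on the two pins but with the lid underneath against the sloping plate and the bare underside of the base facing up, ready to be marked. The lid has no catch: do not let it come off, and leave the sanding disc on the other stand alone.

Things in the scene. Friction and masses are not known exactly. Their poses are not given: they have to be found in the camera images.
- tin_centre (a point): centre of the closed round aluminium tin: 110 mm across, 28 mm thick, about 0.25 kg. The point is fixed to the base, 14 mm from each flat face. z is the tin's axis, from the base's underside to the lid: at the start it points up and to the robot's left, 50 degrees from vertical. The tin's upper half (50 mm along the slope, on the right) overhangs the stand, free for fingers above and below it.
- lid_centre (a point): the same centre point, but fixed to the lid, a cap whose 14 mm skirt (with two beads; small dark disc in the middle of its top) slips 11 mm over the 102 mm wide base with 2 mm play and no catch. It coincides with tin_centre, with equal axes, while the tin is closed; z points out through the lid's flat top.
- stand_a_seat (a point): tin's centre when seated, either way up, 100 mm over the bench. Fixed dark stand: plate 60 x 96 mm sloping down at 50 degrees, to the robot's left; near its low end two 8 mm pins, 34 mm long, 68 mm apart, square to it; the tin lies flat on the plate, rim on both pins. Axes: z up, x level the way the slope descends; down-slope is (0.643, 0, -0.766), plate normal (0.766, 0, 0.643).
- flap_disc: bystander: brown and black flap sanding disc, 98 mm across, 14 mm thick, leaning on a second stand of the same kind; origin at the centre of its lower face
Mind the look-alikes: they are no part of the job. Leave any purple or red look-alike of the part that bears lid_centre alone.

How it is judged:
By the outcome, as a careful person would: the job done as asked, in the order asked, and still so for the second after the job is handed in, with the robot touching nothing.
It also fails if it takes over 46 s, if anything falls off the work surface, if the arm or the gripper's body presses on something with over 40 N, if the wrist force passes 120 N, or if a joint passes its speed limit or range.

## Working session

There is one attempt and no reset: what is moved stays moved. The work goes in short steps, each a Python script; the robot and the scene stay as the last script left them, time stands still between calls to the robot, and variables do not carry over. Pictures are saved under pics/ and viewed, at most 10 in all, crops included, and the job is handed in when it is done.

```bash
mkdir -p pics; ls
cat > h.py <<'E'
import numpy as np, cv2
from rig import manip, grip, imaging, ticket
def cap(n):
    i=imaging.camera_info(n); p,d=imaging.capture(n); return p,d,i
def cloud(d,i):
    v,u=np.mgrid[:d.shape[0],:d.shape[1]]
    c=np.stack([(u-i['cx'])/i['fx']*d,(v-i['cy'])/i['fy']*d,d],-1)
    return c@np.array(i['attitude']).T+np.array(i['position'])
E
python3 - <<'E'
from h import *
for n in ['scene','side']:
    p,d,i=cap(n); cv2.imwrite(f'pics/{n}0.png',p[...,::-1]); np.savez(f'{n}0.npz',p=p,d=d,w=cloud(d,i)); print(n,i)
print(manip.sense())
E
```

```text
pics
scene {'fx': 394.46330074808543, 'fy': 394.46330074808543, 'cx': 323.57360191855355, 'cy': 198.74202857227618, 'position': array([-0.07457077, -0.22738596,  0.80859226]), 'attitude': array([[ 0.43548983, -0.64814192,  0.62470846],
       [-0.90003113, -0.32668368,  0.2884818 ],
       [ 0.01710491, -0.68788795, -0.72561532]])}
side {'fx': 410.36914511370395, 'fy': 410.36914511370395, 'cx': 319.28375215286377, 'cy': 201.8829495970393, 'position': array([0.53797426, 0.92277517, 0.63649437]), 'attitude': array([[-9.99554864e-01,  1.57587650e-02, -2.53324800e-02],
       [ 2.98338595e-02,  5.24601441e-01, -8.50825052e-01],
       [-1.18496504e-04, -8.51202085e-01, -5.24838067e-01]])}
{'time': 0.1, 'q': array([ 1.08690289e+00,  3.59386673e-01,  1.51128915e+00, -3.87454520e-06,
        1.27252071e+00, -1.15064716e-01]), 'qd': array([ 0.00030646, -0.0023603 , -0.00102767, -0.0003634 , -0.00084771,
       -0.00059428]), 'tau': array([ 1.04975938e-03, -5.16355383e+01, -2.71408010e+01,  6.77371072e-02,
        2.76159088e-02, -7.27931251e-06]), 'tcp_pos': array([0.21601707, 0.55911118, 0.22193457]), 'tcp_rot': array([[-9.32750603e-01,  3.60521511e-01, -7.42891305e-04],
       [ 3.60522231e-01,  9.32749538e-01, -1.42145795e-03],
       [ 1.80465353e-04, -1.59369459e-03, -9.99998714e-01]]), 'ft_force': array([-1.00125897,  1.37535365,  0.68150143]), 'ft_torque': array([-0.01846414,  0.00697827, -0.01059384]), 'finger_force': 0.0, 'grip_width': 1.0018610546284128}
```

View pics/scene0.png

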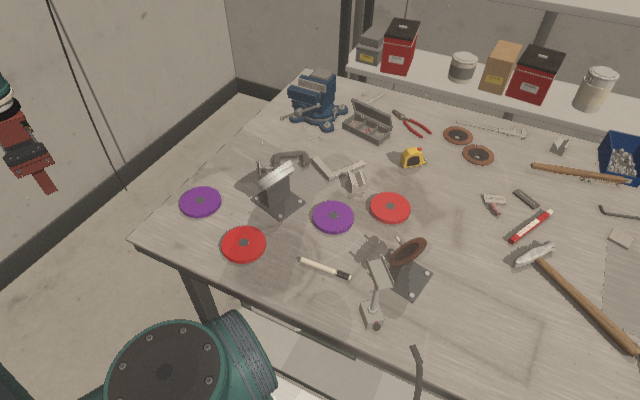

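View pics/side0.png

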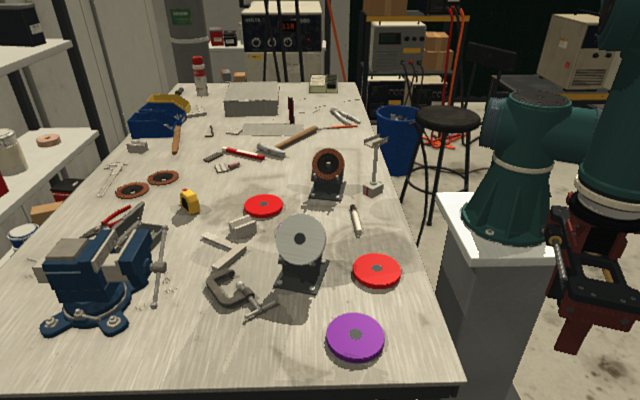

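Candidates: silver tin on a dark stand, scene (278,185) / side (300,240). Red lids lie at scene (243,243) and (390,207), purple at (200,201) and (333,216), and the brown flap disc at scene (407,250). I choose the silver one on the stand and check it by crop and plane fit.

```bash
cat > fit.py <<'E'
from h import *
def fit(w,d,seed,lo=0.03,rng=np.random.default_rng(0)):
    # plane of disc face near seed pixel
    u,v=seed; c=w[v-4:v+5,u-4:u+5].reshape(-1,3); c0=np.median(c,0)
    P=w[(d>0)]; P=P[np.linalg.norm(P-c0,axis=1)<0.08]; P=P[P[:,2]>lo]
    best=None
    Q=P[np.linalg.norm(P-c0,axis=1)<0.035]
    for _ in range(300):
        a=Q[rng.choice(len(Q),3,False)]; n=np.cross(a[1]-a[0],a[2]-a[0]); 
        if np.linalg.norm(n)<1e-6: continue
        n/=np.linalg.norm(n); k=(abs((P-a[0])@n)<0.002).sum()
        if best is None or k>best[0]: best=(k,n,a[0])
    _,n,o=best
    for _ in range(3):
        I=P[abs((P-o)@n)<0.0025]; o=I.mean(0); n=np.linalg.svd(I-o)[2][2]
    n*=np.sign(n[2]); e1=np.cross([0,0,1],n); e1/=np.linalg.norm(e1); e2=np.cross(n,e1)
    xy=np.stack([(I-o)@e1,(I-o)@e2],1).astype(np.float32)
    (cx,cy),r=cv2.minEnclosingCircle(xy)
    return n,o+cx*e1+cy*e2,r,len(I),xy
E
python3 - <<'E'
from fit import *
for n,s in [('side',(292,228)),('scene',(268,183))]:
    z=np.load(n+'0.npz'); r=fit(z['w'],z['d'],s); nn,c,R,k,xy=r
    print(n,'n',nn,'face c',c,'r',R,k,'tilt',np.degrees(np.arccos(nn[2])),'az',np.degrees(np.arctan2(nn[1],nn[0])),'ctr',c-0.014*nn)
    print(np.percentile(xy,[0,1,50,99,100],axis=0).round(4).tolist())
z=np.load('side0.npz'); a=z['p'][190:300,250:350,::-1]; cv2.imwrite('pics/c1.png',cv2.resize(a,None,fx=5,fy=5,interpolation=2))
E
```

```text
side n [0.22151432 0.7314313  0.64493384] face c [0.56031785 0.21461185 0.10778619] r 0.05725335702300072 1808 tilt 49.8392848951523 az 73.15103856793795 ctr [0.55721665 0.20437181 0.09875712]
[[-0.0543, -0.0542], [-0.0512, -0.0505], [-0.0003, 0.0001], [0.0513, 0.0518], [0.0555, 0.0551]]
scene n [0.27565759 0.93676184 0.21561573] face c [0.54531868 0.19454926 0.09314614] r 0.06292946636676788 234 tilt 77.54834681492859 az 73.60261233323016 ctr [0.54145947 0.18143459 0.09012752]
[[-0.0462, -0.0556], [-0.0434, -0.0451], [0.0021, -0.0088], [0.0345, 0.0564], [0.0356, 0.0571]]
```

View pics/c1.png

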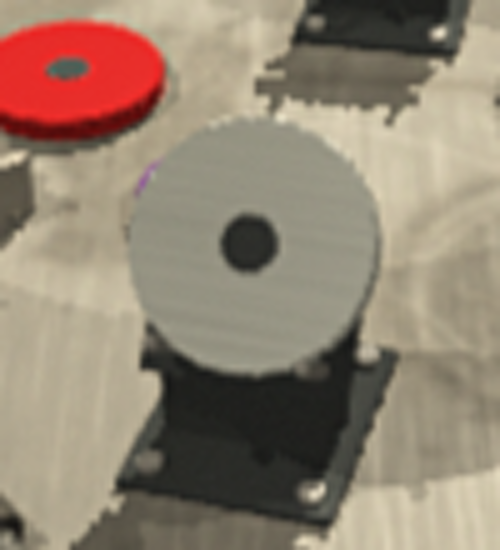

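The crop shows a silver lid with a dark centre disc (side pixel about (300,239)), leaning on the dark stand with its upper half overhanging. The fit agrees: tilt 49.8°, azimuth 73.2°, centre about (0.557, 0.204, 0.099). The plan is to set tool z down-slope, pinch along the tin's axis, and flip by a half turn about tool z. I check the IK next.

```bash
cat >> h.py <<'E'
AZ=np.radians(73.15); C=np.array([.5572,.2044,.0992])
X=np.array([np.cos(AZ),np.sin(AZ),0]); Z=np.array([0,0,1.]); c5,s5=np.cos(np.radians(50)),np.sin(np.radians(50))
N=s5*X+c5*Z; S=c5*X-s5*Z; L=np.cross(N,S)
def pose(th,sg,up=0.010,n=0.,z=0.,flip=0.):
    """TCP 'up' m short of tin centre, in-plane heading th from down-slope; tool y = sg*N turned by flip about tool z"""
    a=np.cos(th)*S+np.sin(th)*L
    y=sg*N; x=np.cross(y,a); cf,sf=np.cos(flip),np.sin(flip)
    y2=cf*y-sf*x; x2=cf*x+sf*y
    return C-up*a+n*N+z*Z, np.stack([x2,y2,a],1)
E
python3 - <<'E'
from h import *
np.set_printoptions(precision=2,suppress=True)
print('S',S,'N',N,'L',L)
q0=manip.sense()['q']
for deg in range(-60,61,20):
  for sg in (1,-1):
    th=np.radians(deg); row=[]
    for kw in (dict(),dict(up=.13),dict(n=.1,z=.05),dict(n=.1,z=.05,flip=np.pi)):
        q=manip.inverse_kinematics(*pose(th,sg,**kw)); row.append(q)
    print(deg,sg,row[0],[None if r is None else r.round(2) for r in row[1:]])
E
```

```text
S [ 0.19  0.62 -0.77] N [0.22 0.73 0.64] L [-0.96  0.29  0.  ]
-60 1 None [None, array([0.66, 0.48, 2.3 , 3.87, 0.89, 2.08]), array([ 0.66,  0.48,  2.3 ,  3.87,  0.89, -1.06])]
-60 -1 None [None, array([ 0.66,  0.48,  2.3 ,  3.87,  0.89, -1.06]), array([0.66, 0.48, 2.3 , 3.87, 0.89, 2.08])]
-40 1 None [None, array([0.32, 0.25, 2.25, 3.03, 0.31, 2.57]), array([ 0.32,  0.25,  2.25,  3.03,  0.31, -0.57])]
-40 -1 None [None, array([ 0.32,  0.25,  2.25,  3.03,  0.31, -0.57]), array([0.32, 0.25, 2.25, 3.03, 0.31, 2.57])]
-20 1 [-0.15  0.44  2.24  1.68  0.58 -2.84] [array([-0.36,  0.16,  2.27,  1.2 ,  0.74, -2.46]), array([ 0.06,  0.22,  2.06,  1.15,  0.52, -2.04]), array([0.06, 0.22, 2.06, 1.15, 0.52, 1.11])]
-20 -1 [-0.15  0.44  2.24  1.68  0.58  0.31] [array([-0.36,  0.16,  2.27,  1.2 ,  0.74,  0.68]), array([0.06, 0.22, 2.06, 1.15, 0.52, 1.11]), array([ 0.06,  0.22,  2.06,  1.15,  0.52, -2.04])]
0 1 [-0.22  0.49  1.95  0.96  0.9  -2.19] [array([-0.38,  0.33,  1.9 ,  0.79,  1.13, -2.09]), array([-0.06,  0.33,  1.81,  0.84,  1.  , -1.82]), array([-0.06,  0.33,  1.81,  0.84,  1.  ,  1.33])
[... 683 characters left out ...]
81]), array([-0.06,  0.73,  1.25,  0.7 ,  1.81, -1.67]), array([-0.06,  0.73,  1.25,  0.7 ,  1.81,  1.47])]
40 -1 [-0.16  0.84  1.36  0.61  1.69  1.27] [array([-0.25,  0.84,  1.14,  0.59,  1.91,  1.33]), array([-0.06,  0.73,  1.25,  0.7 ,  1.81,  1.47]), array([-0.06,  0.73,  1.25,  0.7 ,  1.81, -1.67])]
60 1 [-0.1   1.05  1.07  0.58  2.06 -1.81] [array([-0.16,  1.13,  0.74,  0.62,  2.3 , -1.69]), array([-0.01,  0.96,  0.97,  0.73,  2.17, -1.6 ]), array([-0.01,  0.96,  0.97,  0.73,  2.17,  1.54])]
60 -1 [-0.1   1.05  1.07  0.58  2.06  1.33] [array([-0.16,  1.13,  0.74,  0.62,  2.3 ,  1.45]), array([-0.01,  0.96,  0.97,  0.73,  2.17,  1.54]), array([-0.01,  0.96,  0.97,  0.73,  2.17, -1.6 ])]
```

Run:
```python
from h import *
np.set_printoptions(precision=3,suppress=True)
z=np.load('side0.npz'); w=z['w']
for n,u,v in [('flap',327,150),('flaptop',327,150),('flapc',318,163),('lampthing',378,143),('vise',100,240),('darkdot',300,239)]: print(n,w[v,u])
z=np.load('scene0.npz'); w=z['w']
for n,u,v in [('flap',407,243),('lamp',378,268),('lampbase',372,318)]: print(n,w[v,u])
# tall points within corridor
for nme in ('side','scene'):
    z=np.load(nme+'0.npz'); P=z['w'][z['d']>0]
    m=(P[:,0]>.3)&(P[:,0]<.75)&(P[:,1]>-.25)&(P[:,1]<.14)&(P[:,2]>.06)&(P[:,2]<.5)
    Q=P[m]; print(nme,len(Q),Q.min(0) if len(Q) else '',Q.max(0) if len(Q) else '')
p0,R0=pose(0,-1)
for d in (.08,.2,.35): print('tool axis',p0-R0[:,2]*d)
```

```text
flap [ 0.481 -0.202  0.125]
flaptop [ 0.481 -0.202  0.125]
flapc [ 0.509 -0.186  0.09 ]
lampthing [ 0.343 -0.132  0.176]
vise [0.942 0.275 0.158]
darkdot [0.558 0.217 0.109]
flap [ 0.512 -0.171  0.081]
lamp [ 0.356 -0.147  0.173]
lampbase [ 0.328 -0.161  0.031]
side 1171 [ 0.312 -0.212  0.06 ] [ 0.527 -0.119  0.185]
scene 1492 [ 0.311 -0.213  0.06 ] [ 0.529 -0.119  0.186]
tool axis [0.54  0.149 0.168]
tool axis [0.518 0.075 0.26 ]
tool axis [ 0.49  -0.017  0.375]
```

Run:
```python
from h import *
grip(0.66)
p,R=pose(0,-1,up=.16,z=.03)
manip.reach(p,R)
print(manip.sense()['time'])
manip.movel(*pose(0,-1,up=.010,n=-.001),velocity=.12)
s=manip.sense(); print(s['time'],s['q'].round(3),s['ft_force'],s['tcp_pos']-pose(0,-1,up=.01,n=-.001)[0])
p,d,i=cap('side'); cv2.imwrite('pics/s1.png',cv2.resize(p[140:300,200:400,::-1],None,fx=3,fy=3))
q,d,i=cap('wrist'); 
a=cv2.resize(p[140:300,220:400,::-1],(450,400)); b=cv2.resize(q[...,::-1],(350,219)); o=np.zeros((400,800,3),np.uint8); o[:,:450]=a; o[:219,450:]=b
cv2.imwrite('pics/s1.png',o)
```

```text
2.7583
4.3583 [-0.219  0.495  1.955  0.958  0.901  0.946] [-0.46849799  0.83419216 -1.22405972] [ 0.00036549 -0.00031797  0.00050173]
```

View pics/s1.png

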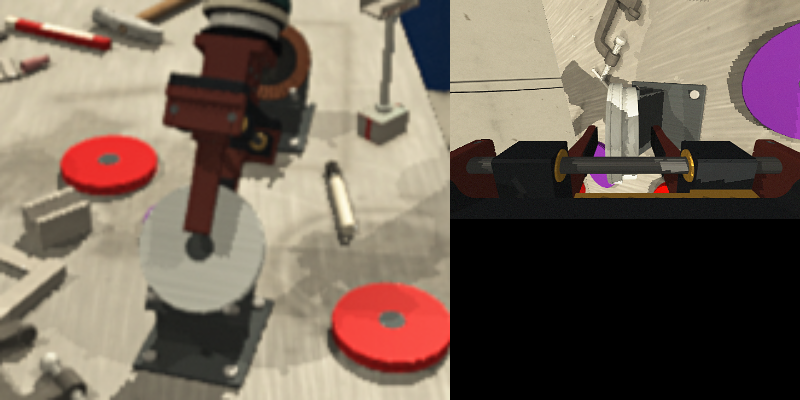

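The upper finger lies over the lid with its tip near the dark dot, about (200,245) in the picture. The wrist view shows the tin edge-on between the two fingers, roughly centred. I grip and lift off.

Run:
```python
from h import *
grip(0.0,45)
s=manip.sense(); print(s['time'],s['grip_width']*88,s['finger_force'],s['ft_force'],s['ft_torque'])
p,R=pose(0,-1,n=.03); manip.movel(p,R,velocity=.06)
p,R=pose(0,-1,n=.10,z=.05); manip.movel(p,R,velocity=.15)
s=manip.sense(); print(s['time'],s['grip_width']*88,s['finger_force'],s['ft_force'])
p,d,i=cap('side'); np.savez('lift.npz',p=p,d=d,w=cloud(d,i)); cv2.imwrite('pics/s2.png',cv2.resize(p[80:320,180:440,::-1],None,fx=2.4,fy=2.4))
```

```text
5.0333 27.827139826829743 44.96125280857086 [0.20291475 4.07603499 6.14653577] [ 0.93740234 -0.03005774  0.03120628]
6.575 27.831359773205264 44.96087729930878 [ 0.39910053 -0.2195811  -2.61511763]
```

View pics/s2.png

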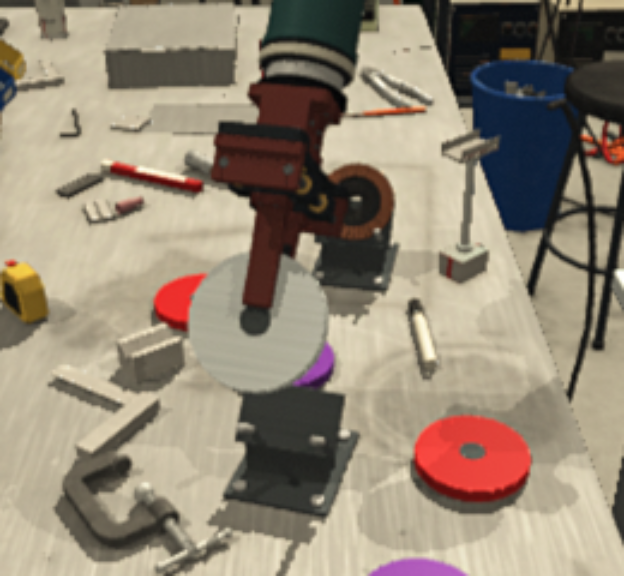

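The tin is closed and held at 27.8 mm, clear of the stand. I flip it about tool z and measure.

Run:
```python
from h import *
from fit import fit
q=manip.sense()['q'].copy()
for k in range(3):
    q[5]-=np.pi/3; manip.goto_joints(q)
manip.reach(*pose(0,-1,n=.10,z=.05,flip=np.pi))
s=manip.sense(); print(s['time'],s['q'].round(2),s['grip_width']*88,s['finger_force'],s['tcp_pos']-pose(0,-1,n=.1,z=.05)[0])
p,d,i=cap('side'); w=cloud(d,i); np.savez('flip.npz',p=p,d=d,w=w); cv2.imwrite('pics/s3.png',cv2.resize(p[80:320,180:440,::-1],None,fx=2.4,fy=2.4))
off=.10*N+.05*Z
for nm in ('lift','flip'):
    z=np.load(nm+'.npz'); w=z['w']
    # points near expected face
    P=w[z['d']>0]; r=P-(C+off+.014*N); h=r@N; m=(abs(h)<.006)&(np.linalg.norm(r,axis=1)<.065)
    I=P[m]; 
    for _ in range(3):
        o=I.mean(0); n=np.linalg.svd(I-o)[2][2]; n*=np.sign(n[2]); I=P[m][abs((P[m]-o)@n)<.0025]
    r=I-(C+off+.014*N); xy=np.stack([r@L,r@S],1).astype(np.float32)
    hull=cv2.convexHull(xy)[:,0]; low=hull[hull[:,1]>-.02]
    A=np.c_[2*low,np.ones(len(low))]; sol=np.linalg.lstsq(A,(low**2).sum(1),rcond=None)[0]
    print(nm,len(I),'n·(N,L,S)',(n@N).round(4),(n@L).round(3),(n@S).round(3),'height',(r@N).mean().round(4),'circ L,S',sol[:2].round(4),'R',np.sqrt(sol[2]+sol[:2]@sol[:2]).round(4),'range',xy.min(0),xy.max(0))
```

```text
9.825 [-0.06  0.33  1.81  0.84  1.   -1.81] 27.89958523433826 44.95949149131775 [1.13021272e-04 3.83359006e-05 1.31553322e-04]
lift 2255 n·(N,L,S) 1.0 -0.001 -0.002 height -0.0023 circ L,S [ 0.0017 -0.0011] R 0.0548 range [-0.05282528 -0.05360589] [0.05618816 0.05358485]
flip 1914 n·(N,L,S) 1.0 -0.0 0.002 height -0.0014 circ L,S [ 0.0024 -0.0018] R 0.0507 range [-0.04872521 -0.06018004] [0.05309559 0.04886118]
```

View pics/s3.png

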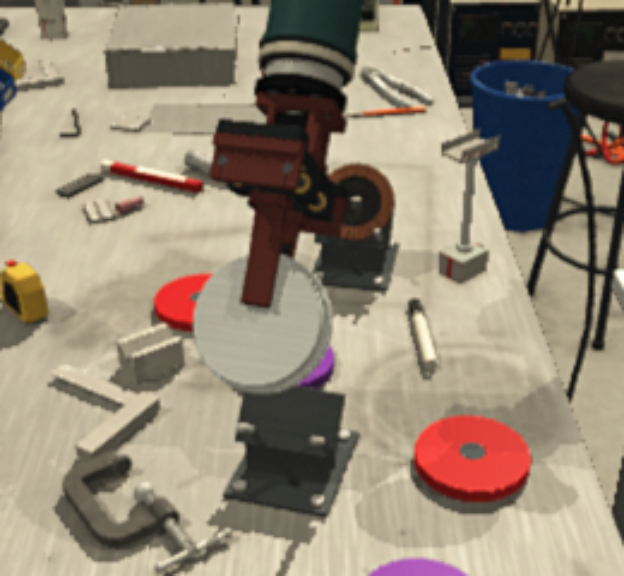

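The bare base now faces up (R 51 mm) with the lid underneath, still closed at 27.9 mm. I lower it along the plate normal with 4 mm of up-slope clearance until contact, then slide it gently onto the pins.

Run:
```python
from h import *
F=np.pi
def rep(t):
    s=manip.sense(); e=s['tcp_pos']-pose(0,-1)[0]; print(t,round(s['time'],2),'S,L,N mm',(1e3*np.array([e@S,e@L,e@N])).round(2),'f S,L,N',[round(float(s['ft_force']@a),1) for a in (S,L,N)],s['grip_width']*88)
manip.movel(*pose(0,-1,up=.014,n=.045,flip=F),velocity=.12); rep('hover')
h=manip.movel(*pose(0,-1,up=.014,n=.008,flip=F),velocity=.06,until_force=8); rep(h)
if not h:
    h=manip.movel(*pose(0,-1,up=.014,n=-.004,flip=F),velocity=.012,until_force=5); rep(h)
p,d,i=cap('side'); np.savez('touch.npz',p=p,d=d,w=cloud(d,i)); cv2.imwrite('pics/s4.png',cv2.resize(p[120:320,200:420,::-1],None,fx=2.7,fy=2.7))
```

```text
hover 10.81 S,L,N mm [-4.2  -0.43 45.5 ] f S,L,N [1.9, -0.8, -1.0] 27.88542631398649
False 11.57 S,L,N mm [-4.04 -0.15  7.94] f S,L,N [2.8, -0.6, -1.2] 27.799047168268558
True 12.25 S,L,N mm [-3.89  0.06  1.04] f S,L,N [-0.9, -0.4, 3.4] 27.8403440599635
```

View pics/s4.png

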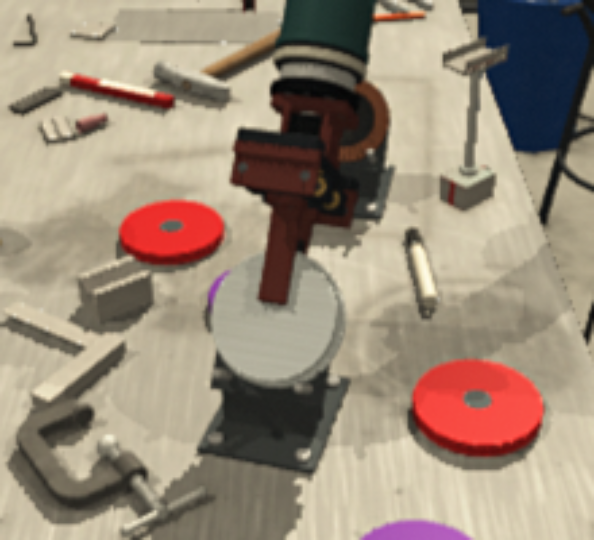

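The tin touches the plate at the expected height, flipped and closed, and the pins appear just below the rim. I slide it to the pins.

Run:
```python
from h import *
F=np.pi
def rep(t):
    s=manip.sense(); e=s['tcp_pos']-pose(0,-1)[0]; print(t,round(s['time'],2),'S,L,N mm',(1e3*np.array([e@S,e@L,e@N])).round(2),'f S,L,N',[round(float(s['ft_force']@a),1) for a in (S,L,N)],s['grip_width']*88); return e
n=float((manip.sense()['tcp_pos']-pose(0,-1)[0])@N)
h=manip.movel(*pose(0,-1,up=.002,n=n,flip=F),velocity=.01,until_force=6); e=rep(h)
p,d,i=cap('side'); np.savez('pins.npz',p=p,d=d,w=cloud(d,i))
for nm in ('side0','touch','pins'):
    z=np.load(nm+'.npz'); P=z['w'][z['d']>0]; r=P-(C+.014*N); m=(abs(r@N)<.007)&(np.linalg.norm(r,axis=1)<.065)
    I=P[m]
    for _ in range(3):
        o=I.mean(0); nn=np.linalg.svd(I-o)[2][2]; nn*=np.sign(nn[2]); I=P[m][abs((P[m]-o)@nn)<.0025]
    r=I-(C+.014*N); xy=np.stack([r@L,r@S],1).astype(np.float32); hull=cv2.convexHull(xy)[:,0]; low=hull[hull[:,1]>-.02]
    A=np.c_[2*low,np.ones(len(low))]; sol=np.linalg.lstsq(A,(low**2).sum(1),rcond=None)[0]
    print(nm,len(I),'tilt',(nn@L).round(3),(nn@S).round(3),'h',(r@N).mean().round(4),'L,S',sol[:2].round(4),'R',np.sqrt(sol[2]+sol[:2]@sol[:2]).round(4))
```

```text
True 12.81 S,L,N mm [-0.85  0.48  1.07] f S,L,N [-3.6, 0.7, 0.5] 27.594503268295664
side0 1827 tilt -0.0 -0.002 h -0.0003 L,S [ 0.0012 -0.001 ] R 0.0549
touch 1384 tilt 0.001 0.003 h -0.0004 L,S [ 0.0016 -0.0025] R 0.0503
pins 1365 tilt -0.003 0.0 h -0.0003 L,S [0.0031 0.0045] R 0.051
```

Run:
```python
import numpy as np,cv2
a=[cv2.resize(np.load(n+'.npz')['p'][200:290,265:345,::-1],(400,450),interpolation=2) for n in('touch','pins')]
cv2.imwrite('pics/s5.png',np.hstack(a))
```

```text
(no output)
```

View pics/s5.png

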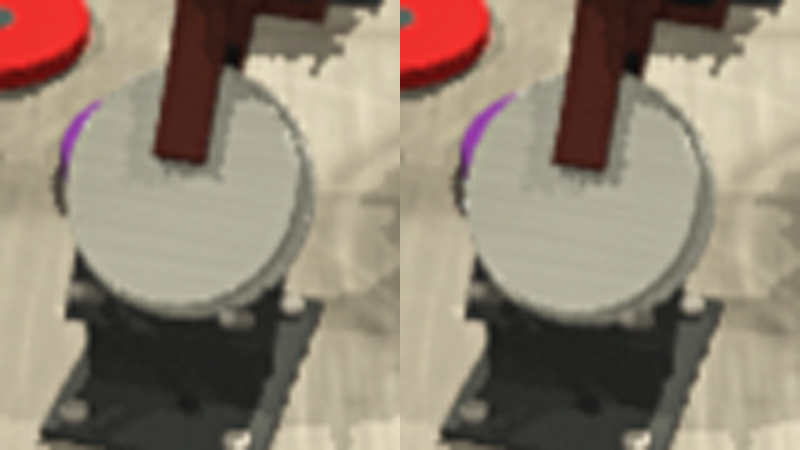

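The two frames show the base moving down about 3 mm with its lower edge now at the pins' level, still flat on the plate (tilt about 0, same height) and closed. I release and check before withdrawing.

Run:
```python
from h import *
grip(0.36); manip.wait(.3); grip(0.6); manip.wait(.4)
s=manip.sense(); print(s['time'],s['ft_force'].round(1),s['grip_width'])
p,d,i=cap('side'); q,_,_=cap('wrist'); np.savez('rel.npz',p=p,d=d,w=cloud(d,i))
P=cloud(d,i)[d>0]
for u0,u1 in ((-.05,-.02),(.0,.03),(.03,.05)):
    r=P-(C+.014*N); m=(abs(r@N)<.02)&(abs(r@L)<.035)&(r@S>u0)&(r@S<u1); print(u0,np.percentile((r@N)[m],[10,50,90]).round(4))
o=np.zeros((450,800,3),np.uint8); o[:,:400]=cv2.resize(p[200:290,265:345,::-1],(400,450),interpolation=2); o[:250,400:]=cv2.resize(q[...,::-1],(400,250))
cv2.imwrite('pics/s6.png',o)
```

```text
14.4083 [ 0.4 -0.2 -0.5] 0.600620315183095
-0.05 [-0.0128 -0.0004  0.0024]
0.0 [-0.0024 -0.0003  0.0017]
0.03 [-0.0035 -0.0005  0.0018]
```

View pics/s6.png

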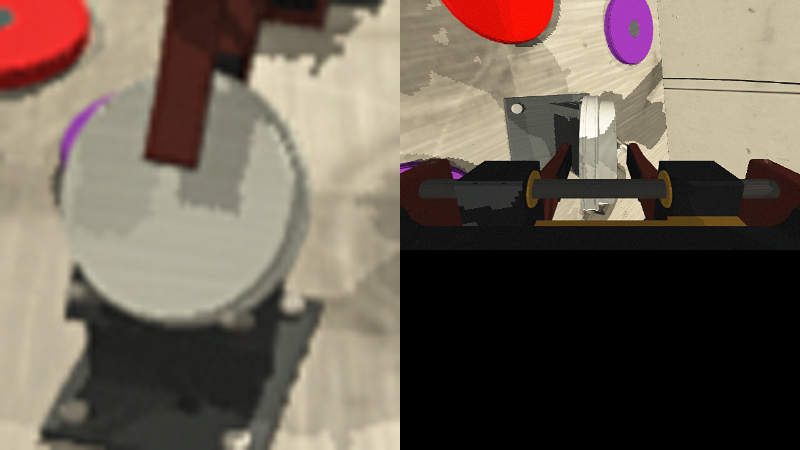

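The tin is free and flat on the plate at its original height, base side up, with its rim down at the pins, about (80,290) and (240,318) in the left picture. Both fingers are clear, so I withdraw straight up-slope and check again.

Run:
```python
from h import *
n=float((manip.sense()['tcp_pos']-pose(0,-1)[0])@N)
manip.movel(*pose(0,-1,up=.17,n=n+.002,flip=np.pi),velocity=.1); manip.wait(.5)
print(manip.sense()['time'])
R={}
for t in range(2):
    p,d,i=cap('side'); P=cloud(d,i)[d>0]; r=P-(C+.014*N); m=(abs(r@N)<.007)&(np.linalg.norm(r,axis=1)<.065); I=P[m]
    for _ in range(3):
        o=I.mean(0); nn=np.linalg.svd(I-o)[2][2]; nn*=np.sign(nn[2]); I=P[m][abs((P[m]-o)@nn)<.0025]
    r=I-(C+.014*N); xy=np.stack([r@L,r@S],1)
    print(len(I),'tilt',nn@L,nn@S,'h',(r@N).mean(),'mid',np.percentile(xy,[1,99],axis=0).mean(0),xy.min(0),xy.max(0)); manip.wait(.5)
o=cv2.resize(p[130:300,240:400,::-1],(560,595),interpolation=2); cv2.imwrite('pics/s7.png',o)
```

```text
16.75
1542 tilt -0.00017975000215460335 0.0017879058314917383 h -0.0003308710883886285 mid [0.00094312 0.00056309] [-0.04997368 -0.0499027 ] [0.05138846 0.05071819]
1552 tilt -0.004213292065246897 -0.006947418426284461 h -0.00032320652480607906 mid [0.00096173 0.00044376] [-0.04978248 -0.04980307] [0.05138018 0.0507474 ]
```

View pics/s7.png

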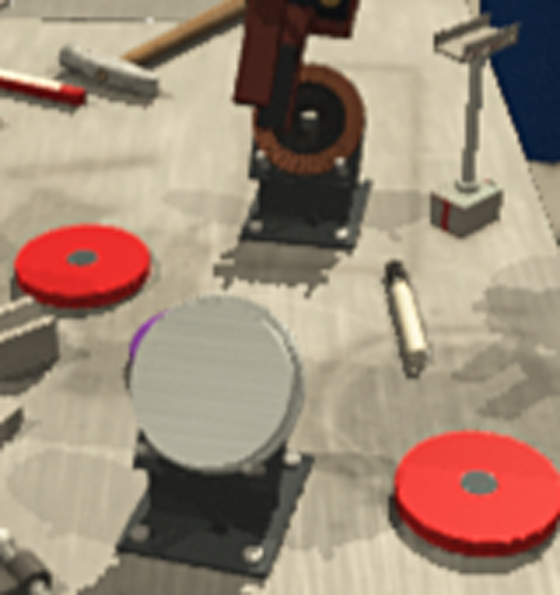

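The tin sits closed on its stand with the bare base up and its centre within about 1 mm of the original. The pins are under the rim, the tin holds still, and the flap disc is untouched.

```bash
python3 -c "
from rig import ticket; print(ticket.hand_in())"
```

```text
the job is handed in; nothing more can be done
None
```

I turned the tin over and put it back on its stand, closed, with the lid against the plate and the bare base facing up, then handed the job in at about 18 s; the sanding disc and the red and purple look-alikes were left alone.

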